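# Square up the bur stand with the straightedge

## Robot

A 6-joint arm with a two-finger parallel gripper is mounted at the origin on the work surface. World frame = base frame: x ahead of the robot, y to its left, z up, the work surface at z = 0. Lengths are in mm, angles in rad, forces in N, time in s.
With the tool pointing down it reaches from about 275 to 750 mm from the base axis. Payload 10.2 kg.
Tool frame: the origin (TCP) lies on the front face of the gripper's body, between the roots of the fingers; the fingertips stand 73 mm ahead of it and the grasp point (between the pads) lies 54 mm ahead of it; z points along the fingers, y is the line along which they close (so a half turn about z gives the same grasp; the last joint's range is limited). The gripper opens to 85 mm and grips with 20 to 120 N. Pads are 22 mm wide; open, the fingers measure 114 mm over their backs; the gripper's body (76 mm by 85 mm) begins 54 mm behind the grasp point. The pads swing forward as they close: fully open they stand 13 mm farther back than shut.
Start: joints at [0.982, 0.313, 1.498, -0, 1.331, -0.223], TCP at [187.804, 490.267, 303.894] pointing down, gripper open.
Joint ranges: [-2.94, 2.94], [-0.97, 2.17], [0.19, 2.56], [-1.23, 4.37], [0.02, 3.11], [-2.88, 2.88]. Speed limits (rad/s): [2.39, 2.39, 3.01, 3.14, 3.14, 3.14].

## Interface

Orientations are given as a unit quaternion [w, x, y, z].
In Python, from rig import * gives the robot as it stands.
- The arm moves only by the tool step_arm, never from a script. Its argument "plan" is a list of rows, each an object with "offset": the shift along the tool's x, y, z in cm, a list of three; "rot": the turn, a rotation vector about the tool's x, y, z in degrees, a list of three; "gripper": the finger opening in cm, from 0 to 8.54. In form: [{"offset": [x, y, z], "rot": [wx, wy, wz], "gripper": gripper}, ...]. A call has 1 to 12 rows; each row is the pose to reach, as a shift and turn from the pose commanded when the call began, along the tool's axes at that moment; what a row does not reach only later rows make up. A row lasts 1/10 s, in which the tool goes at most 50 mm and 8.59 degrees, less where a joint would pass 70% of its speed; a pose out of reach is approached as far as the arm can. A call with a gripper value outside its range is refused whole. The fingers move at their own pace and stop on an object; "squeeze" is the grip in N (left out, the last holds). Time passes only in rows, so rows that repeat a pose let the fingers close. It gives the time, the measured TCP pose, the force, the opening and the grip force at its end, in the units of the state.
- sense(): the state, without advancing time (a new reading comes with each control period).
- capture(name): name is "side" or "top"; returns a dict with "color" (420x560x3 uint8, red, green, blue), "depth" (420x560 float32, mm along the optical axis (not along the pixel's ray), 0 where there is no reading), "vertical_fov" (degrees; the focal length in pixels is half the picture's height over the tangent of half this angle, whatever the lens; pixels are square), "cx", "cy" (the principal point, pixels), "k1" (the pictures are not rectified: a ray, as slopes to the right and down, at radius r is drawn at 1 + k1 r^2 times it, then the intrinsics apply), "rvec" (rotation vector, rad) and "tvec" (3), from world to camera coordinates, as OpenCV has them. Camera axes: x right, y down, z forward; pixel columns grow to the right and rows downward; lengths in mm; the calibration is good to about 2 mm. A picture is of the moment at which its call begins.
- finish_job(): hands the job in; it is judged then, once.
The state is a dict: "time_s": time; "joints": joint angles; "dq": joint speeds; "tau": joint torques, N m; "eef_pos": TCP position; "ee_rot": TCP orientation; "force": force on the tool from outside, world axes, zero at the start; "wrist_torque": the same for the moment, N m; "grip_width": opening from 0.0 (shut) to 1.0 (fully open); "grip_force": force on a finger pad.
Only numpy, scipy, OpenCV 4.12 (cv2) and the standard library are available. Lean on these libraries where they do the work, as an engineer would, in place of code of your own. Each camera call takes 0.05 s, during which the arm holds its last target. There are 200 camera calls.

## Task

Slide the aluminium straightedge over the trolley top until it bears firmly but gently on both spring-tipped stops of the rail at once (some 3 to 8 newtons on each). Then let go of it and slide the wooden bur stand up against its other long side, flush with it and somewhere between the two stops, pressing it lightly home; leave both lying there and do not disturb anything else on the trolley.

Things in the scene. Friction and masses are not known exactly. Their poses are not given: they have to be found in the camera images.
- rule_center (a point): centre (half-way up) of the straightedge: a straight aluminium bar, 30 mm wide (its x), 320 mm long (its y), 22 mm tall, about 0.4 kg, loose and lying flat on the work surface. It is the same from both sides
- rule: the same straightedge; origin at the centre of its underside, x across its width, y along its length
- stand_center (a point): centre of the wooden block of the bur stand, 14 mm above its underside. Block 40 (x) x 64 (y) x 28 mm tall, 0.14 kg, loose, upright; four small burs stand in its top, up to 52 mm above the work surface, at least 8 mm in from its edges. It can be gripped by its two ends, 64 mm apart along y. Either of its 64 mm sides (facing +x and -x) may go against the straightedge
- stand: the same bur stand; origin at the centre of its underside
- stop_left: the left (+y) stop: a fixed white block 34 (x) x 26 (y) x 24 mm tall on the rail, same axes as the rail. Origin: centre of its underside, 6 mm above the work surface. From its front (-x) face a steel sleeve 12 mm across sticks out along -x, axis 12 mm above the work surface. Its end was set by hand, is NOT measured, and lies 32 to 56 mm in front of the origin, not the same at both stops
- stop_right: the right (-y) stop: a fixed white block 34 (x) x 26 (y) x 24 mm tall on the rail, same axes as the rail. Origin: centre of its underside, 6 mm above the work surface. From its front (-x) face a steel sleeve 12 mm across sticks out along -x, axis 12 mm above the work surface. Its end was set by hand, is NOT measured, and lies 32 to 56 mm in front of the origin, not the same at both stops
- rail: thin fixed steel rail under the stops, 40 (x) x 340 (y) x 6 mm, y from right stop to left stop; origin: centre of its underside. Straightedge and stand start on its -x side. In the end of each stop's sleeve sits a sprung tip, 7 mm across, 3 mm proud, that gives way to less than half a newton; the sleeve itself does not give. The straightedge bears on a stop once it meets the sleeve's end
- polish_a: small square nail-polish bottle with a white cap, 26 x 26 x 74 mm; a bystander, leave it where it is. Origin: centre of its underside
- polish_b: small square nail-polish bottle with a white cap, 26 x 26 x 74 mm; a bystander, leave it where it is. Origin: centre of its underside
- polish_c: small square nail-polish bottle with a black cap, 26 x 26 x 74 mm; a bystander, leave it where it is. Origin: centre of its underside
- polish_d: small square nail-polish bottle with a black cap, 26 x 26 x 74 mm, behind the rail; a bystander, leave it where it is. Origin: centre of its underside
- cream: round white cream jar, 52 mm across, 45 mm tall; a bystander, leave it where it is. Origin: centre of its underside
- dish: steel bowl, 90 mm across, 30 mm tall; a bystander, leave it where it is. Origin: centre of its underside
- file: flat wooden nail file, 170 x 22 x 5 mm, long side along its x; a bystander, leave it where it is. Origin: centre of its underside

How it is judged (in metres and radians):
On the way, in this order (a step that is already met when the one before it is completed fails the run):
1. the straightedge bears on both stops at once, with more than 2 N on each (contact force between rule and stop_left above 2 N and contact force between rule and stop_right above 2 N), for 0.2 s.
2. then the bur stand is pressed against the straightedge with more than 1 N (contact force between stand and rule above 1 N), for 0.1 s.
At the end, for the whole second after the job is handed in: The straightedge lies flat and still, touching the sprung tips of both stops; the bur stand stands upright on the trolley top, at rest, on the side away from the stops, its long side within about 2 mm and 0.05 rad of flush against the straightedge, its centre between the two stops (contact force between rule and stop_left above 0.1 N and contact force between rule and stop_right above 0.1 N and (x of stand_center in the frame of rule between -0.0372 and -0.033 m or x of stand_center in the frame of rule between 0.033 and 0.0372 m) and x of stand_center in the frame of rail below -0.06 m and angle between the x axis of stand and the x axis of rule, either way round below 0.05 rad and y of stand_center in the frame of stop_left below 0 m and y of stand_center in the frame of stop_right above 0 m and angle between rule's own z axis and vertical below 0.03 rad and angle between stand's own z axis and vertical below 0.05 rad and height (world z) of each of rule, stand below 0.004 m and linear speed of each of rule, stand below 0.005 m/s).
It fails at once if the straightedge is pressed with more than 12 N on a stop (contact force between rule and stop_left above 12 N or contact force between rule and stop_right above 12 N).
It fails at once if a bystander is moved by more than 15 mm (distance of any of polish_a, polish_b, polish_c, polish_d, cream, dish, file from where it was at the start of the episode above 0.015 m).
It fails at once if the bur stand or the straightedge is tipped by more than 0.4 rad (angle between any of stand, rule's own z axis and vertical above 0.4 rad).
It also fails if it takes over 72 s, if anything falls off the work surface, if the arm or the gripper's body presses on something with over 40 N, if the wrist force passes 120 N, or if a joint passes its speed limit or range.

## Working session

There is one attempt and no reset: what is moved stays moved. The work goes in short steps, Python scripts to look and compute and a tool call to move; the robot and the scene stay as the last step left them, time stands still between calls to the robot, and variables do not carry over. Pictures are saved under pics/ and viewed, at most 10 in all, crops included, and the job is handed in when it is done.

Besides the shell and the picture viewer there is one more tool, called after ">>>" in YAML: its name, and indented under it one key for each argument. step_arm: Moves the arm, as the interface text tells. Its arguments: {"type":"object","properties":{"plan":{"type":"array"},"squeeze":{"type":"number"}},"required":["plan"]}

```bash
mkdir -p pics
cat > h.py <<'E'
from rig import *
import numpy as np, cv2
def cam(n):
    c=capture(n); h=c["color"].shape[0]
    c["f"]=h/2/np.tan(np.radians(c["vertical_fov"])/2)
    c["R"]=cv2.Rodrigues(np.array(c["rvec"],float))[0]; c["t"]=np.array(c["tvec"],float).ravel(); return c
def rays(c,px):
    d=(np.atleast_2d(px).astype(float)-[c["cx"],c["cy"]])/c["f"]
    u=d.copy()
    for _ in range(20): u=d/(1+c["k1"]*(u**2).sum(1,keepdims=True))
    return np.c_[u,np.ones(len(u))]
def plane(c,px,z):
    r=rays(c,px)@c["R"]; o=-c["R"].T@c["t"]
    return o+r*((z-o[2])/r[:,2])[:,None]
def cloud(c):
    v,u=np.indices(c["depth"].shape); r=rays(c,np.c_[u.ravel(),v.ravel()])
    p=(r*c["depth"].reshape(-1,1)-c["t"])@c["R"]
    return p.reshape(*c["depth"].shape,3)
def save(n,im): cv2.imwrite("pics/"+n,im[...,::-1])
E
python3 - <<'E'
from h import *
for n in("top","side"):
    c=cam(n); save(n+"1.png",c["color"]); print(n,-c["R"].T@c["t"],c["f"],c["k1"],c["R"][2])
s=sense();print(s)
E
```

```text
top [518.09850899  30.40278068 891.61638892] 429.4367361655148 0.01319173587598875 [ 0.12439046 -0.00159907 -0.99223206]
side [ -34.74529358 -646.27187508  598.18829273] 456.8590639011201 -0.08681496252329352 [ 0.59065933  0.62226134 -0.51372403]
{'time_s': 0.1, 'joints': array([ 9.81611597e-01,  3.13384833e-01,  1.49836255e+00,  1.64148177e-05,
        1.33098101e+00, -2.23399016e-01]), 'dq': array([-4.13098528e-04, -1.88781136e-03, -2.47063815e-03, -1.66217498e-03,
        3.88730056e-05, -9.15354300e-04]), 'tau': array([ 1.65368925e-03, -4.12900579e+01, -2.60141015e+01, -1.89347124e-04,
        3.04468354e-03,  5.98760380e-05]), 'eef_pos': array([187.70918651, 490.14097571, 303.39642613]), 'ee_rot': array([-2.31747730e-04,  1.81876831e-01,  9.83321156e-01, -5.18490201e-04]), 'force': array([0.21765075, 1.04737262, 0.86950853]), 'wrist_torque': array([0.00797089, 0.0047267 , 0.01305822]), 'grip_force': 0.0, 'grip_width': 0.9988830592999847}
```

View pics/top1.png

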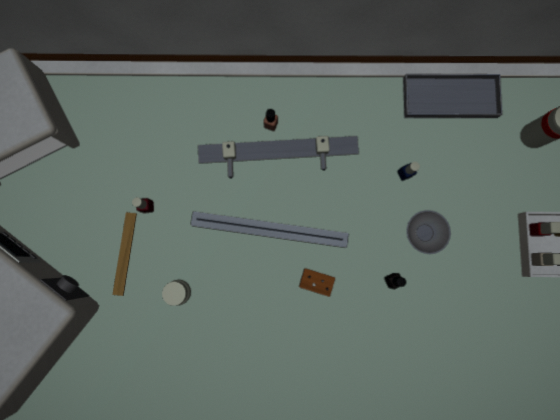

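View pics/side1.png

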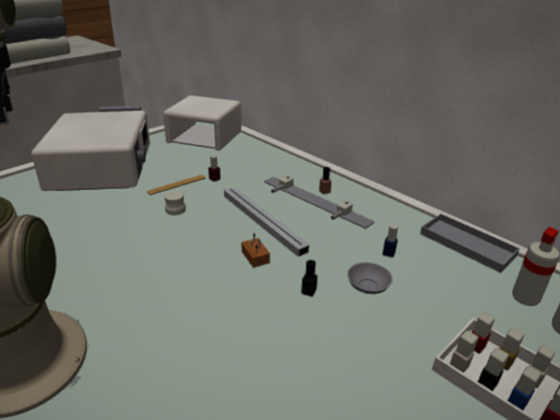

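The top view shows the rule from (192,219) to (348,240). The stops are at (229,150) and (323,145), with sleeve ends near (230,176) and (323,168), and the stand is at (317,282). Bottles, jar and dish are clear of the path. Next I'll measure.

```bash
cat > m.py <<'E'
from h import *
def rect(c,P,roi,z,lo,hi,hue=None):
    u0,v0,u1,v1=roi; m=np.zeros(c["depth"].shape,np.uint8)
    k=(P[...,2]>lo)&(P[...,2]<hi)
    if hue:
        H=cv2.cvtColor(c["color"],cv2.COLOR_RGB2HSV); k=(H[...,0]<18)&(H[...,1]>120)&(H[...,2]>60)
    m[v0:v1,u0:u1]=k[v0:v1,u0:u1]
    n,l,s,_=cv2.connectedComponentsWithStats(m); m=(l==1+np.argmax(s[1:,4]))
    v,u=np.nonzero(m); 
    return cv2.minAreaRect(plane(c,np.c_[u,v],z)[:,:2].astype(np.float32)), len(u)
E
python3 - <<'E'
from m import *
c=cam("top"); P=cloud(c); Z=P[...,2]
print("table z",np.median(Z[330:380,200:400]))
print("rule",rect(c,P,(180,205,360,255),22,11,35))
print("stand",rect(c,P,(290,260,345,305),28,0,0,1))
print("stopL",rect(c,P,(215,135,245,162),30,22,40))
print("stopR",rect(c,P,(310,130,337,157),30,22,40))
print("sleeveL",rect(c,P,(220,150,242,185),18,10,50))
print("sleeveR",rect(c,P,(314,145,335,178),18,10,50))
print("rail",plane(c,[[198,154],[358,146],[357,137],[198,146]],6)[:,:2])
for n,p,z in(("cream",(174,293),45),("fileTop",(131,213),5),("fileBot",(119,295),5),("redb",(147,206),20),("blackC",(398,281),60),("blue",(410,168),60),("dish",(428,232),30)): print(n,plane(c,[p],z)[0,:2])
big=cv2.resize(c["color"][125:310,180:420],None,fx=3.3,fy=3.3,interpolation=cv2.INTER_CUBIC); save("crop1.png",cv2.convertScaleAbs(big,alpha=1.6))
E
```

```text
table z -0.2022711153788695
rule (((586.0462646484375, 47.37787628173828), (320.1959533691406, 30.582672119140625), 82.24190521240234), 2361)
stand (((481.4331359863281, -48.61023712158203), (62.627628326416016, 37.70539855957031), 72.96044921875), 577)
stopL (((748.44677734375, 132.13929748535156), (33.817569732666016, 24.714645385742188), 0.9613053202629089), 209)
stopR (((762.0053100585938, -61.33216857910156), (24.74919891357422, 34.082950592041016), 89.64167785644531), 208)
sleeveL (((721.8939819335938, 131.99391174316406), (59.5760612487793, 27.085220336914062), 0.9465609788894653), 240)
sleeveR (((736.6005249023438, -61.636810302734375), (53.22710037231445, 27.20054054260254), 0.26285320520401), 212)
rail [[ 745.72455686  198.04078856]
 [ 764.75258402 -140.03200589]
 [ 784.34493248 -138.26374431]
 [ 763.04598677  198.5066463 ]]
cream [459.78196033 229.41570718]
fileTop [619.87668862 333.5122018 ]
fileBot [452.74367149 349.71484163]
redb [632.70350073 296.48077113]
blackC [ 485.21838222 -201.00855818]
blue [ 705.55449782 -231.39615093]
dish [ 581.4225363  -272.48685641]
```

View pics/crop1.png

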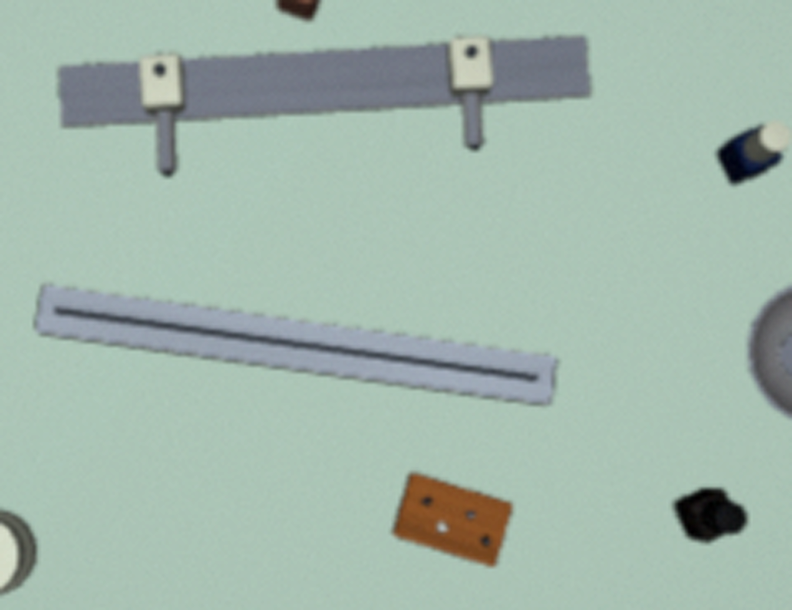

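The crop shows the sleeve ends at full-image pixels (230.6,177) and (323.6,169.5). The rule and stand outlines are clean.

```bash
cat >> h.py <<'E'
from scipy.spatial.transform import Rotation as Ro
def st():
    s=sense(); q=s["ee_rot"]; R=Ro.from_quat([q[1],q[2],q[3],q[0]]).as_matrix()
    return s,R
def to(x,y,z,yaw):
    "offset cm and rotation deg (tool z) for a TCP pose with tool y at yaw deg (half turn free)"
    s,R=st(); cur=np.degrees(np.arctan2(R[1,1],R[0,1])); d=(cur-yaw+90)%180-90
    print("off",np.round(R.T@(np.array([x,y,z])-s["eef_pos"])/10,3),"rotz",round(d,2),"| tilt",np.round(R[:2,2],4),"yaw",round(cur,2),"pos",np.round(s["eef_pos"],2),"F",np.round(s["force"],2),"j",np.round(s["joints"],2),"t",round(s["time_s"],2),"w",round(s["grip_width"],3))
E
python3 - <<'E'
from h import *
c=cam("top"); e=plane(c,[[230.6,177.1],[323.6,169.5]],14)[:,:2]; print(e)
d=e[0]-e[1]; th=np.arctan2(-d[0],d[1]); print("theta",np.degrees(th)," mid",e.mean(0), "target centre",e.mean(0)-15*np.array([np.cos(th),np.sin(th)]))
to(586,47.4,130,-7.76)
E
```

```text
[[694.89197286 127.52763571]
 [711.94518411 -65.92143141]]
theta 5.037800464806122  mid [703.41857848  30.80310215] target centre [688.47652377  29.48590781]
off [-53.033 -27.088  17.367] rotz 76.8 | tilt [-0.0005 -0.0006] yaw 69.04 pos [187.74 490.18 303.56] F [ 0.42 -0.08  0.5 ] j [ 0.98  0.31  1.5   0.    1.33 -0.22] t 0.2 w 1.002
```

>>> step_arm:
  plan:
    - {"offset":[-53.0,-27.1,17.4],"rot":[0,0,76.8],"gripper":7}
    - {"offset":[-53.0,-27.1,17.4],"rot":[0,0,76.8],"gripper":7}
    - {"offset":[-53.0,-27.1,17.4],"rot":[0,0,76.8],"gripper":7}
    - {"offset":[-53.0,-27.1,17.4],"rot":[0,0,76.8],"gripper":7}
    - {"offset":[-53.0,-27.1,17.4],"rot":[0,0,76.8],"gripper":7}
    - {"offset":[-53.0,-27.1,17.4],"rot":[0,0,76.8],"gripper":7}
    - {"offset":[-53.0,-27.1,17.4],"rot":[0,0,76.8],"gripper":7}
    - {"offset":[-53.0,-27.1,17.4],"rot":[0,0,76.8],"gripper":7}
    - {"offset":[-53.0,-27.1,17.4],"rot":[0,0,76.8],"gripper":7}
    - {"offset":[-53.0,-27.1,17.4],"rot":[0,0,76.8],"gripper":7}
    - {"offset":[-53.0,-27.1,17.4],"rot":[0,0,76.8],"gripper":7}
    - {"offset":[-53.0,-27.1,17.4],"rot":[0,0,76.8],"gripper":7}
  squeeze: 20

```text
time_s: 1.4
eef_pos: [573.9, 60.3, 134.8]
ee_rot: [-0.0, 0.753, 0.658, -0.0]
force: [0.3, 0.5, 0.6]
grip_width: 0.823
grip_force: 0.0
```

```bash
python3 -c "
from h import *
to(586,47.4,79,-7.76)"
```

```text
off [-1.111  1.376  5.581] rotz -0.02 | tilt [-0.0002  0.0001] yaw -7.78 pos [573.88  60.26 134.82] F [0.28 0.5  0.64] j [-0.1   0.6   1.53  0.    1.01  0.04] t 1.4 w 0.823
```

>>> step_arm:
  plan:
    - {"offset":[-1.1,1.4,0],"rot":[0,0,0],"gripper":7}
    - {"offset":[-1.1,1.4,0],"rot":[0,0,0],"gripper":7}
    - {"offset":[-1.1,1.4,0],"rot":[0,0,0],"gripper":7}

```text
time_s: 1.7
eef_pos: [584.8, 49.6, 135.3]
ee_rot: [-0.0, 0.753, 0.658, -0.0]
force: [0.3, -0.1, -0.3]
grip_width: 0.818
grip_force: 0.0
```

```bash
python3 -c "
from h import *
to(586,47.4,79,-7.76)"
```

```text
off [-0.202  0.151  5.635] rotz -0.01 | tilt [-0.0007  0.0002] yaw -7.77 pos [584.81  49.59 135.35] F [ 0.31 -0.11 -0.25] j [-0.11  0.62  1.49  0.    1.03  0.02] t 1.7 w 0.818
```

>>> step_arm:
  plan:
    - {"offset":[-0.2,0.1,3],"rot":[0,0,0],"gripper":7}
    - {"offset":[-0.2,0.1,5],"rot":[0,0,0],"gripper":7}
    - {"offset":[-0.2,0.1,6.0],"rot":[0,0,0],"gripper":7}
    - {"offset":[-0.2,0.1,6.0],"rot":[0,0,0],"gripper":7}
    - {"offset":[-0.2,0.1,6.0],"rot":[0,0,0],"gripper":2.8}
    - {"offset":[-0.2,0.1,6.0],"rot":[0,0,0],"gripper":2.8}
    - {"offset":[-0.2,0.1,6.0],"rot":[0,0,0],"gripper":2.8}
    - {"offset":[-0.2,0.1,6.0],"rot":[0,0,0],"gripper":2.8}
    - {"offset":[-0.2,0.1,6.0],"rot":[0,0,0],"gripper":2.8}
    - {"offset":[-0.2,0.1,6.0],"rot":[0,0,0],"gripper":2.8}
  squeeze: 20

```text
time_s: 2.7
eef_pos: [586.5, 47.2, 76.7]
ee_rot: [0.001, 0.753, 0.658, 0.001]
force: [-0.8, 0.6, 6.6]
grip_width: 0.346
grip_force: 20.6
```

```bash
python3 -c "
from h import *
to(678.5,28.6,76,5.04)"
```

```text
off [-0.598  9.363  0.094] rotz -12.8 | tilt [ 0.0021 -0.0001] yaw -7.76 pos [586.53  47.16  76.75] F [-0.82  0.59  6.58] j [-0.12  0.71  1.52  0.    0.91  0.02] t 2.7 w 0.346
```

>>> step_arm:
  plan:
    - {"offset":[0,0,-0.1],"rot":[0,0,0],"gripper":2.8}
    - {"offset":[-0.1,2,-0.1],"rot":[0,0,-3],"gripper":2.8}
    - {"offset":[-0.3,4,-0.1],"rot":[0,0,-6],"gripper":2.8}
    - {"offset":[-0.4,6,-0.1],"rot":[0,0,-9],"gripper":2.8}
    - {"offset":[-0.5,8,-0.1],"rot":[0,0,-12],"gripper":2.8}
    - {"offset":[-0.6,9.2,-0.1],"rot":[0,0,-12.8],"gripper":2.8}
    - {"offset":[-0.6,9.2,-0.1],"rot":[0,0,-12.8],"gripper":2.8}
    - {"offset":[-0.6,9.2,-0.1],"rot":[0,0,-12.8],"gripper":2.8}

```text
time_s: 3.5
eef_pos: [676.4, 28.6, 76.8]
ee_rot: [0.001, 0.676, 0.737, 0.0]
force: [2.1, -0.2, 2.1]
grip_width: 0.349
grip_force: 21.1
```

Run:
```python
from m import *
to(678.5,28.6,76,5.04)
c=cam("top"); P=cloud(c)
big=cv2.resize(c["color"][130:230,180:400],None,fx=3.6,fy=3.6,interpolation=cv2.INTER_CUBIC); save("crop2.png",cv2.convertScaleAbs(big,alpha=1.6))
```

```text
off [-0.017  0.205  0.076] rotz -0.03 | tilt [ 0.0013 -0.0004] yaw 5.01 pos [676.44  28.59  76.76] F [ 2.07 -0.21  2.08] j [-0.13  0.87  1.2  -0.    1.07 -0.22] t 3.5 w 0.349
```

View pics/crop2.png

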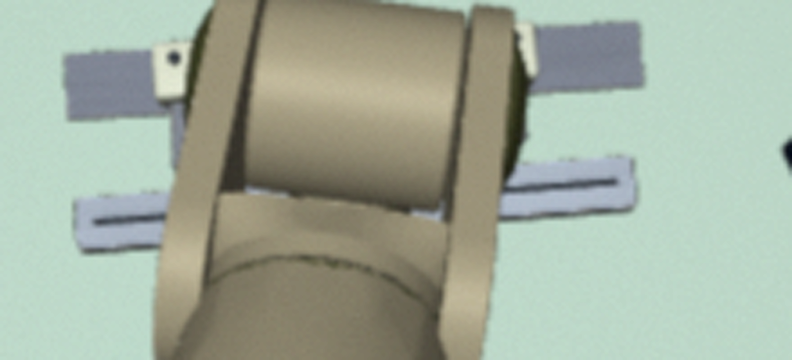

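The rule is nearly parallel to the stops, about 12 mm short. I'll open the gripper slightly and push with the rear pad so the rule can align itself.

>>> step_arm:
  plan:
    - {"offset":[0,0,0],"rot":[0,0,0],"gripper":3.9}
    - {"offset":[0,0,0],"rot":[0,0,0],"gripper":3.9}
    - {"offset":[0,0,0],"rot":[0,0,0],"gripper":3.9}
    - {"offset":[0,0,0],"rot":[0,0,0],"gripper":3.9}
  squeeze: 60

```text
time_s: 3.95
eef_pos: [676.1, 28.8, 76.4]
ee_rot: [-0.0, 0.675, 0.738, -0.0]
force: [0.5, 0.3, -0.1]
grip_width: 0.454
grip_force: 0.0
```

>>> step_arm:
  plan:
    - {"offset":[0,0.2,0],"rot":[0,0,0],"gripper":3.9}
    - {"offset":[0,0.4,0],"rot":[0,0,0],"gripper":3.9}
    - {"offset":[0,0.5,0],"rot":[0,0,0],"gripper":3.9}
    - {"offset":[0,0.6,0],"rot":[0,0,0],"gripper":3.9}
    - {"offset":[0,0.7,0],"rot":[0,0,0],"gripper":3.9}
    - {"offset":[0,0.8,0],"rot":[0,0,0],"gripper":3.9}

```text
time_s: 4.55
eef_pos: [684.3, 29.4, 76.6]
ee_rot: [-0.0, 0.675, 0.738, -0.0]
force: [-3.3, -1.1, 1.9]
grip_width: 0.459
grip_force: 1.7
```

>>> step_arm:
  plan:
    - {"offset":[0,0.05,0],"rot":[0,0,0],"gripper":3.9}
    - {"offset":[0,0.1,0],"rot":[0,0,0],"gripper":3.9}
    - {"offset":[0,0.15,0],"rot":[0,0,0],"gripper":3.9}
    - {"offset":[0,0.2,0],"rot":[0,0,0],"gripper":3.9}

```text
time_s: 4.95
eef_pos: [686.3, 29.6, 76.5]
ee_rot: [-0.0, 0.675, 0.738, -0.0]
force: [-4.1, -0.6, 2.1]
grip_width: 0.456
grip_force: 1.7
```

>>> step_arm:
  plan:
    - {"offset":[0,0.05,0],"rot":[0,0,0],"gripper":3.9}
    - {"offset":[0,0.1,0],"rot":[0,0,0],"gripper":3.9}
    - {"offset":[0,0.15,0],"rot":[0,0,0],"gripper":3.9}

```text
time_s: 5.25
eef_pos: [687.8, 29.8, 76.6]
ee_rot: [-0.0, 0.675, 0.738, -0.0]
force: [-3.4, -1.0, 1.8]
grip_width: 0.455
grip_force: 1.7
```

>>> step_arm:
  plan:
    - {"offset":[0,0.03,0],"rot":[0,0,0],"gripper":3.9}
    - {"offset":[0,0.06,0],"rot":[0,0,0],"gripper":3.9}
    - {"offset":[0,0.09,0],"rot":[0,0,0],"gripper":3.9}

```text
time_s: 5.55
eef_pos: [688.7, 29.8, 76.6]
ee_rot: [0.0, 0.675, 0.738, 0.0]
force: [-2.8, -0.4, 2.2]
grip_width: 0.456
grip_force: 1.7
```

>>> step_arm:
  plan:
    - {"offset":[0,0.03,0],"rot":[0,0,0],"gripper":3.9}
    - {"offset":[0,0.06,0],"rot":[0,0,0],"gripper":3.9}

```text
time_s: 5.75
eef_pos: [689.3, 29.9, 76.5]
ee_rot: [-0.0, 0.675, 0.738, -0.0]
force: [-3.3, -1.1, 2.8]
grip_width: 0.454
grip_force: 1.7
```

>>> step_arm:
  plan:
    - {"offset":[0,0.03,0],"rot":[0,0,0],"gripper":3.9}
    - {"offset":[0,0.06,0],"rot":[0,0,0],"gripper":3.9}

```text
time_s: 5.95
eef_pos: [689.9, 29.9, 76.6]
ee_rot: [-0.0, 0.675, 0.738, 0.0]
force: [-3.2, -0.6, 2.5]
grip_width: 0.459
grip_force: 1.7
```

>>> step_arm:
  plan:
    - {"offset":[0,0.03,0],"rot":[0,0,0],"gripper":3.9}
    - {"offset":[0,0.06,0],"rot":[0,0,0],"gripper":3.9}

```text
time_s: 6.15
eef_pos: [690.5, 30.0, 76.6]
ee_rot: [-0.0, 0.675, 0.738, -0.0]
force: [-3.4, -0.6, 2.4]
grip_width: 0.458
grip_force: 1.7
```

>>> step_arm:
  plan:
    - {"offset":[0,0.03,0],"rot":[0,0,0],"gripper":3.9}
    - {"offset":[0,0.06,0],"rot":[0,0,0],"gripper":3.9}

```text
time_s: 6.35
eef_pos: [691.1, 30.1, 76.6]
ee_rot: [-0.0, 0.675, 0.738, -0.0]
force: [-3.5, -0.3, 1.9]
grip_width: 0.454
grip_force: 1.7
```

>>> step_arm:
  plan:
    - {"offset":[0,0.03,0],"rot":[0,0,0],"gripper":3.9}
    - {"offset":[0,0.06,0],"rot":[0,0,0],"gripper":3.9}

```text
time_s: 6.55
eef_pos: [691.7, 30.1, 76.5]
ee_rot: [-0.0, 0.675, 0.738, -0.0]
force: [-3.8, 0.4, 1.4]
grip_width: 0.459
grip_force: 1.7
```

>>> step_arm:
  plan:
    - {"offset":[0,0.03,0],"rot":[0,0,0],"gripper":3.9}
    - {"offset":[0,0.05,0],"rot":[0,0,0],"gripper":3.9}

```text
time_s: 6.75
eef_pos: [692.2, 30.1, 76.5]
ee_rot: [-0.0, 0.675, 0.738, -0.0]
force: [-2.9, 0.0, 1.7]
grip_width: 0.458
grip_force: 1.7
```

>>> step_arm:
  plan:
    - {"offset":[0,0.03,0],"rot":[0,0,0],"gripper":3.9}
    - {"offset":[0,0.05,0],"rot":[0,0,0],"gripper":3.9}

```text
time_s: 6.95
eef_pos: [692.6, 30.2, 76.6]
ee_rot: [-0.0, 0.675, 0.738, -0.0]
force: [-3.9, -0.4, 2.8]
grip_width: 0.46
grip_force: 1.9
```

>>> step_arm:
  plan:
    - {"offset":[0,0.03,0],"rot":[0,0,0],"gripper":3.9}
    - {"offset":[0,0.05,0],"rot":[0,0,0],"gripper":3.9}

```text
time_s: 7.15
eef_pos: [693.1, 30.2, 76.6]
ee_rot: [-0.0, 0.675, 0.738, -0.0]
force: [-3.4, -0.2, 1.7]
grip_width: 0.457
grip_force: 2.2
```

>>> step_arm:
  plan:
    - {"offset":[0,0.03,0],"rot":[0,0,0],"gripper":3.9}
    - {"offset":[0,0.06,0],"rot":[0,0,0],"gripper":3.9}

```text
time_s: 7.35
eef_pos: [693.7, 30.3, 76.5]
ee_rot: [-0.0, 0.675, 0.738, -0.0]
force: [-4.6, -1.6, 2.5]
grip_width: 0.455
grip_force: 2.2
```

>>> step_arm:
  plan:
    - {"offset":[0,0.03,0],"rot":[0,0,0],"gripper":3.9}
    - {"offset":[0,0.06,0],"rot":[0,0,0],"gripper":3.9}

```text
time_s: 7.55
eef_pos: [694.4, 30.3, 76.6]
ee_rot: [-0.0, 0.675, 0.738, -0.0]
force: [-4.7, -0.6, 2.5]
grip_width: 0.455
grip_force: 2.2
```

>>> step_arm:
  plan:
    - {"offset":[0,0.03,0],"rot":[0,0,0],"gripper":3.9}
    - {"offset":[0,0.04,0],"rot":[0,0,0],"gripper":3.9}

```text
time_s: 7.75
eef_pos: [694.8, 30.4, 76.6]
ee_rot: [0.0, 0.675, 0.738, -0.0]
force: [-4.8, -0.6, 2.6]
grip_width: 0.455
grip_force: 2.2
```

>>> step_arm:
  plan:
    - {"offset":[0,0.02,0],"rot":[0,0,0],"gripper":3.9}
    - {"offset":[0,0.04,0],"rot":[0,0,0],"gripper":3.9}

```text
time_s: 7.95
eef_pos: [695.1, 30.4, 76.6]
ee_rot: [-0.0, 0.675, 0.738, -0.0]
force: [-3.3, -0.2, 3.0]
grip_width: 0.458
grip_force: 2.2
```

>>> step_arm:
  plan:
    - {"offset":[0,0.02,0],"rot":[0,0,0],"gripper":3.9}
    - {"offset":[0,0.04,0],"rot":[0,0,0],"gripper":3.9}

```text
time_s: 8.15
eef_pos: [695.4, 30.4, 76.5]
ee_rot: [-0.0, 0.675, 0.738, -0.0]
force: [-7.3, -0.6, 3.9]
grip_width: 0.455
grip_force: 3.2
```

>>> step_arm:
  plan:
    - {"offset":[0,0.02,0],"rot":[0,0,0],"gripper":3.9}
    - {"offset":[0,0.04,0],"rot":[0,0,0],"gripper":3.9}

```text
time_s: 8.35
eef_pos: [695.7, 30.4, 76.5]
ee_rot: [-0.0, 0.675, 0.738, -0.0]
force: [-6.8, -1.5, 4.5]
grip_width: 0.46
grip_force: 3.5
```

>>> step_arm:
  plan:
    - {"offset":[0,0.02,0],"rot":[0,0,0],"gripper":3.9}
    - {"offset":[0,0.02,0],"rot":[0,0,0],"gripper":3.9}

```text
time_s: 8.55
eef_pos: [695.7, 30.4, 76.5]
ee_rot: [-0.001, 0.675, 0.738, -0.001]
force: [-8.0, -1.6, 4.6]
grip_width: 0.459
grip_force: 3.9
```

>>> step_arm:
  plan:
    - {"offset":[0,0.02,0],"rot":[0,0,0],"gripper":3.9}
    - {"offset":[0,0.02,0],"rot":[0,0,0],"gripper":3.9}

```text
time_s: 8.75
eef_pos: [695.8, 30.4, 76.5]
ee_rot: [-0.001, 0.675, 0.738, -0.001]
force: [-9.3, -2.2, 4.4]
grip_width: 0.458
grip_force: 4.4
```

>>> step_arm:
  plan:
    - {"offset":[0,0.03,0],"rot":[0,0,0],"gripper":3.9}
    - {"offset":[0,0.05,0],"rot":[0,0,0],"gripper":3.9}
    - {"offset":[0,0.05,0],"rot":[0,0,0],"gripper":3.9}
    - {"offset":[0,0.05,0],"rot":[0,0,0],"gripper":3.9}

```text
time_s: 9.15
eef_pos: [695.9, 30.4, 76.5]
ee_rot: [-0.001, 0.675, 0.738, -0.001]
force: [-11.0, -2.0, 6.2]
grip_width: 0.457
grip_force: 5.8
```

Run:
```python
from h import *
s=sense(); print(s["force"],s["wrist_torque"],s["grip_force"],s["eef_pos"])
s,R=st(); print(np.degrees(np.arctan2(R[1,1],R[0,1])))
for n,r in(("top",(130,230,180,400)),):
    c=cam(n); big=cv2.resize(c["color"][r[0]:r[1],r[2]:r[3]],None,fx=3.6,fy=3.6,interpolation=cv2.INTER_CUBIC); a=cv2.convertScaleAbs(big,alpha=1.6)
c=cam("side"); b=cv2.convertScaleAbs(cv2.resize(c["color"][165:235,250:385],(792,411//2*2),interpolation=cv2.INTER_CUBIC)[:230],alpha=1.6)
b=cv2.resize(c["color"][165:230,255:380],None,fx=3.6,fy=3.6,interpolation=cv2.INTER_CUBIC); b=cv2.convertScaleAbs(b,alpha=1.6)
o=np.zeros((600,792,3),np.uint8); o[:360]=a; o[362:362+b.shape[0],:b.shape[1]]=b; save("crop3.png",o)
```

```text
[-11.04139998  -2.04112291   6.24789447] [-0.34262749  1.91455155  0.05519755] 5.817659497261047 [695.92934857  30.39584005  76.45980331]
5.054224949004874
```

View pics/crop3.png

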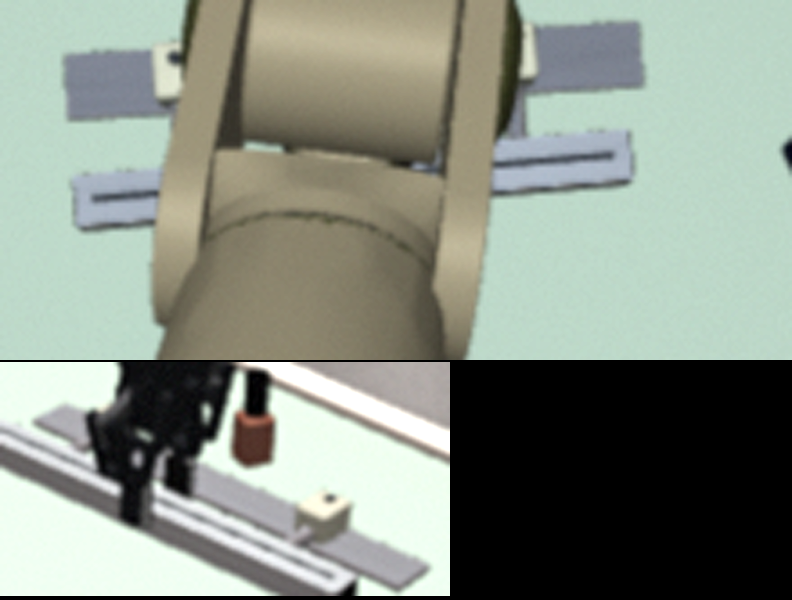

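The rule now parallels the stops with its front face at both sleeves, in the top view near (170,170) and (520,137). The force is about 11 N in total, so I'll push a little further and hold.

>>> step_arm:
  plan:
    - {"offset":[0,0.03,0],"rot":[0,0,0],"gripper":3.9}
    - {"offset":[0,0.06,0],"rot":[0,0,0],"gripper":3.9}
    - {"offset":[0,0.06,0],"rot":[0,0,0],"gripper":3.9}
    - {"offset":[0,0.06,0],"rot":[0,0,0],"gripper":3.9}

```text
time_s: 9.65
eef_pos: [696.1, 30.5, 76.4]
ee_rot: [-0.002, 0.675, 0.738, -0.002]
force: [-13.6, -2.1, 7.8]
grip_width: 0.456
grip_force: 7.5
```

>>> step_arm:
  plan:
    - {"offset":[0,0.03,0],"rot":[0,0,0],"gripper":3.9}
    - {"offset":[0,0.04,0],"rot":[0,0,0],"gripper":3.9}
    - {"offset":[0,0.04,0],"rot":[0,0,0],"gripper":3.9}
    - {"offset":[0,0.04,0],"rot":[0,0,0],"gripper":3.9}
    - {"offset":[0,0.04,0],"rot":[0,0,0],"gripper":3.9}

```text
time_s: 10.15
eef_pos: [696.2, 30.4, 76.4]
ee_rot: [-0.002, 0.675, 0.738, -0.002]
force: [-16.9, -2.7, 9.9]
grip_width: 0.461
grip_force: 8.6
```

>>> step_arm:
  plan:
    - {"offset":[0,-0.1,0],"rot":[0,0,0],"gripper":3.9}
    - {"offset":[0,-0.2,0],"rot":[0,0,0],"gripper":3.9}
    - {"offset":[0,-0.3,0],"rot":[0,0,0],"gripper":3.9}
    - {"offset":[0,-0.4,0],"rot":[0,0,0],"gripper":3.9}
    - {"offset":[0,-0.55,0],"rot":[0,0,0],"gripper":3.9}
    - {"offset":[0,-0.55,0],"rot":[0,0,0],"gripper":3.9}

```text
time_s: 10.75
eef_pos: [692.4, 30.2, 76.5]
ee_rot: [0.0, 0.675, 0.738, 0.0]
force: [0.1, 0.2, -0.2]
grip_width: 0.461
grip_force: 0.0
```

```bash
python3 -c "
from h import *
to(481.4,-48.6,150,-17.04+90)"
```

```text
off [ -5.996 -21.706  -7.356] rotz -67.92 | tilt [0.0004 0.    ] yaw 5.04 pos [692.37  30.21  76.52] F [ 0.15  0.22 -0.25] j [-0.13  0.91  1.13  0.    1.11 -0.21] t 10.75 w 0.461
```

>>> step_arm:
  plan:
    - {"offset":[0,0,-2],"rot":[0,0,0],"gripper":3.9}
    - {"offset":[0,0,-5],"rot":[0,0,0],"gripper":3.9}
    - {"offset":[0,0,-7.4],"rot":[0,0,0],"gripper":8.5}
    - {"offset":[-6,-21.7,-7.4],"rot":[0,0,-67.9],"gripper":8.5}
    - {"offset":[-6,-21.7,-7.4],"rot":[0,0,-67.9],"gripper":8.5}
    - {"offset":[-6,-21.7,-7.4],"rot":[0,0,-67.9],"gripper":8.5}
    - {"offset":[-6,-21.7,-7.4],"rot":[0,0,-67.9],"gripper":8.5}
    - {"offset":[-6,-21.7,-7.4],"rot":[0,0,-67.9],"gripper":8.5}
    - {"offset":[-6,-21.7,-7.4],"rot":[0,0,-67.9],"gripper":8.5}
    - {"offset":[-6,-21.7,-7.4],"rot":[0,0,-67.9],"gripper":8.5}
    - {"offset":[-6,-21.7,-7.4],"rot":[0,0,-67.9],"gripper":8.5}
    - {"offset":[-6,-21.7,-7.4],"rot":[0,0,-67.9],"gripper":8.5}

```text
time_s: 11.95
eef_pos: [481.6, -48.8, 150.8]
ee_rot: [0.0, 0.148, 0.989, -0.0]
force: [-0.2, 0.7, 0.3]
grip_width: 0.995
grip_force: 0.0
```

Run:
```python
from m import *
to(481.4,-48.6,66,72.96)
c=cam("top"); P=cloud(c)
a=cv2.resize(c["color"][125:310,180:420],None,fx=3.3,fy=3.3,interpolation=cv2.INTER_CUBIC); save("crop4.png",cv2.convertScaleAbs(a,alpha=1.6))
```

```text
off [3.100e-02 8.000e-03 8.475e+00] rotz 0.04 | tilt [ 0.0007 -0.0002] yaw 73.0 pos [481.61 -48.75 150.75] F [-0.21  0.71  0.32] j [-0.34  0.41  1.8   0.    0.93 -1.62] t 11.95 w 0.995
```

View pics/crop4.png

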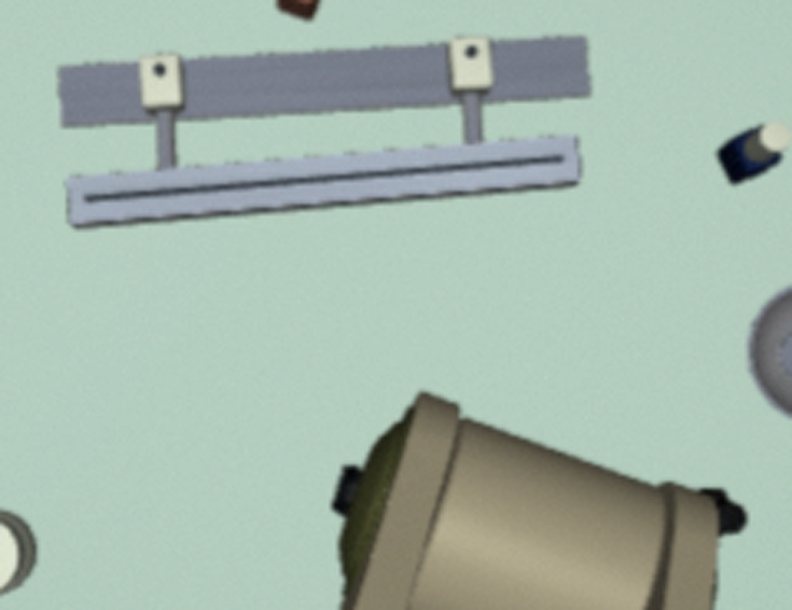

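The rule now sits against both sleeves: the sleeve ends at crop (166,168) and (473,143) meet the rule edge. Next, I'll grasp the stand.

>>> step_arm:
  plan:
    - {"offset":[0,0,4],"rot":[0,0,0],"gripper":8.5}
    - {"offset":[0,0,7],"rot":[0,0,0],"gripper":8.5}
    - {"offset":[0,0,8],"rot":[0,0,0],"gripper":8.5}
    - {"offset":[0,0,8],"rot":[0,0,0],"gripper":8.5}
    - {"offset":[0,0,8],"rot":[0,0,0],"gripper":6.2}
    - {"offset":[0,0,8],"rot":[0,0,0],"gripper":6.2}
    - {"offset":[0,0,8],"rot":[0,0,0],"gripper":6.2}
    - {"offset":[0,0,8],"rot":[0,0,0],"gripper":6.2}
    - {"offset":[0,0,8],"rot":[0,0,0],"gripper":6.2}
    - {"offset":[0,0,8],"rot":[0,0,0],"gripper":6.2}
  squeeze: 20

```text
time_s: 13.0
eef_pos: [482.2, -48.9, 72.0]
ee_rot: [0.001, 0.149, 0.989, -0.0]
force: [-0.3, 1.3, 6.6]
grip_width: 0.745
grip_force: 23.1
```

Run:
```python
from m import *
c=cam("top"); P=cloud(c); r,n=rect(c,P,(185,164,360,200),22,11,27); print(r,n)
# rule edges from mid columns away from sleeves
rc=np.array([691.0,30]); 
(ctr,(w,h),a)=r; th=a-90 if w>h else a; print("theta",th)
t=np.radians(th); x=np.array([np.cos(t),np.sin(t)]); y=np.array([-x[1],x[0]])
for g in(45,36): 
    p=np.array(ctr)-g*x; print("stand target",g,p)
to(*(np.array(ctr)-45*x),72,th+90)
```

```text
((701.1895141601562, 31.345367431640625), (57.44157028198242, 320.3116455078125), 5.11669397354126) 2447
theta 5.11669397354126
stand target 45 [656.36883365  27.33206473]
stand target 36 [665.33296975  28.13472527]
off [-14.408  12.4     0.041] rotz -22.2 | tilt [ 0.0028 -0.0009] yaw 72.92 pos [482.22 -48.88  72.  ] F [-1.31  0.79  6.51] j [-0.34  0.55  1.85  0.    0.74 -1.62] t 13.05 w 0.746
```

>>> step_arm:
  plan:
    - {"offset":[0,0,-0.12],"rot":[0,0,0],"gripper":6.2}
    - {"offset":[-1.6,1.5,-0.12],"rot":[0,0,-2.8],"gripper":6.2}
    - {"offset":[-3.3,3,-0.12],"rot":[0,0,-5.6],"gripper":6.2}
    - {"offset":[-5,4.5,-0.12],"rot":[0,0,-8.4],"gripper":6.2}
    - {"offset":[-6.6,6,-0.12],"rot":[0,0,-11.2],"gripper":6.2}
    - {"offset":[-8.3,7.5,-0.12],"rot":[0,0,-14],"gripper":6.2}
    - {"offset":[-10,9,-0.12],"rot":[0,0,-17],"gripper":6.2}
    - {"offset":[-11.6,10.5,-0.12],"rot":[0,0,-20],"gripper":6.2}
    - {"offset":[-12.6,11.4,-0.12],"rot":[0,0,-22.2],"gripper":6.2}
    - {"offset":[-13.1,11.9,-0.12],"rot":[0,0,-22.2],"gripper":6.2}
    - {"offset":[-13.1,11.9,-0.12],"rot":[0,0,-22.2],"gripper":6.2}
    - {"offset":[-13.1,11.9,-0.12],"rot":[0,0,-22.2],"gripper":6.2}

```text
time_s: 14.25
eef_pos: [641.5, 26.5, 72.1]
ee_rot: [0.0, -0.044, 0.999, -0.0]
force: [0.9, 0.5, 0.8]
grip_width: 0.744
grip_force: 22.9
```

Run:
```python
from m import *
to(652.8,27,72.5,95.12)
c=cam("top"); a=c["color"][140:240,180:400]; c=cam("side"); b=c["color"][165:240,240:370]
a=cv2.resize(a,None,fx=3,fy=3,interpolation=cv2.INTER_CUBIC);b=cv2.resize(b,None,fx=3.9,fy=3.9,interpolation=cv2.INTER_CUBIC)
o=np.zeros((600,660,3),np.uint8);o[:300]=a;o[302:302+b.shape[0],:b.shape[1]]=b;save("crop5.png",cv2.convertScaleAbs(o,alpha=1.6))
```

```text
off [-1.13  -0.051 -0.042] rotz -0.04 | tilt [0.0007 0.    ] yaw 95.08 pos [641.49  26.51  72.08] F [0.86 0.48 0.84] j [-0.14  0.81  1.33  0.    1.   -1.8 ] t 14.25 w 0.744
```

View pics/crop5.png

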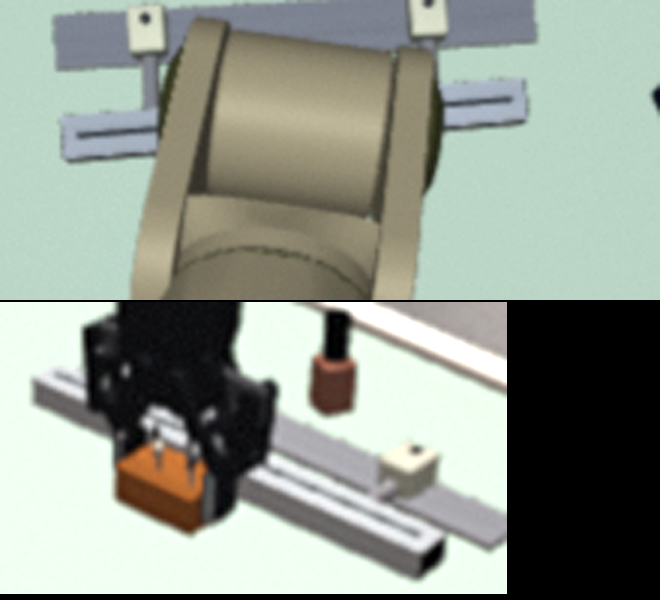

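The stand is held upright and parallel to the rule, with a gap of about 10 mm (lower view, around (160,480)). Advancing now.

>>> step_arm:
  plan:
    - {"offset":[-0.2,0,0],"rot":[0,0,0],"gripper":6.2}
    - {"offset":[-0.4,0,0],"rot":[0,0,0],"gripper":6.2}
    - {"offset":[-0.5,0,0],"rot":[0,0,0],"gripper":6.2}
    - {"offset":[-0.6,0,0],"rot":[0,0,0],"gripper":6.2}

```text
time_s: 14.75
eef_pos: [647.5, 27.0, 72.1]
ee_rot: [-0.0, -0.045, 0.999, -0.0]
force: [-3.6, -0.1, 7.2]
grip_width: 0.747
grip_force: 23.5
```

>>> step_arm:
  plan:
    - {"offset":[-0.05,0,0],"rot":[0,0,0],"gripper":6.2}
    - {"offset":[-0.1,0,0],"rot":[0,0,0],"gripper":6.2}
    - {"offset":[-0.15,0,0],"rot":[0,0,0],"gripper":6.2}

```text
time_s: 15.05
eef_pos: [648.9, 27.2, 72.1]
ee_rot: [-0.0, -0.045, 0.999, -0.0]
force: [-4.1, -0.0, 5.4]
grip_width: 0.749
grip_force: 23.5
```

>>> step_arm:
  plan:
    - {"offset":[-0.05,0,0],"rot":[0,0,0],"gripper":6.2}
    - {"offset":[-0.1,0,0],"rot":[0,0,0],"gripper":6.2}

```text
time_s: 15.25
eef_pos: [649.9, 27.2, 72.1]
ee_rot: [-0.0, -0.045, 0.999, -0.0]
force: [-4.5, -0.5, 6.4]
grip_width: 0.747
grip_force: 23.5
```

>>> step_arm:
  plan:
    - {"offset":[-0.05,0,0],"rot":[0,0,0],"gripper":6.2}
    - {"offset":[-0.08,0,0],"rot":[0,0,0],"gripper":6.2}

```text
time_s: 15.45
eef_pos: [650.7, 27.3, 72.1]
ee_rot: [-0.0, -0.045, 0.999, -0.0]
force: [-3.9, 0.1, 6.1]
grip_width: 0.743
grip_force: 23.5
```

>>> step_arm:
  plan:
    - {"offset":[0,0,-0.08],"rot":[0,0,0],"gripper":6.2}
    - {"offset":[-0.05,0,-0.1],"rot":[0,0,0],"gripper":6.2}

```text
time_s: 15.65
eef_pos: [651.2, 27.5, 72.3]
ee_rot: [-0.0, -0.045, 0.999, 0.0]
force: [0.4, -0.6, -0.9]
grip_width: 0.748
grip_force: 22.7
```

>>> step_arm:
  plan:
    - {"offset":[-0.04,0,0],"rot":[0,0,0],"gripper":6.2}
    - {"offset":[-0.06,0,0],"rot":[0,0,0],"gripper":6.2}

```text
time_s: 15.85
eef_pos: [651.9, 27.6, 72.4]
ee_rot: [-0.0, -0.045, 0.999, 0.0]
force: [0.1, -0.5, -1.9]
grip_width: 0.743
grip_force: 22.7
```

>>> step_arm:
  plan:
    - {"offset":[-0.04,0,0],"rot":[0,0,0],"gripper":6.2}
    - {"offset":[-0.06,0,0],"rot":[0,0,0],"gripper":6.2}

```text
time_s: 16.05
eef_pos: [652.6, 27.7, 72.6]
ee_rot: [-0.0, -0.045, 0.999, 0.0]
force: [0.4, -0.0, -1.0]
grip_width: 0.745
grip_force: 22.7
```

>>> step_arm:
  plan:
    - {"offset":[-0.04,0,0],"rot":[0,0,0],"gripper":6.2}
    - {"offset":[-0.08,0,0],"rot":[0,0,0],"gripper":6.2}

```text
time_s: 16.25
eef_pos: [653.4, 27.7, 72.8]
ee_rot: [0.0, -0.045, 0.999, -0.0]
force: [0.7, 0.4, -1.8]
grip_width: 0.741
grip_force: 22.7
```

>>> step_arm:
  plan:
    - {"offset":[-0.04,0,0],"rot":[0,0,0],"gripper":6.2}
    - {"offset":[-0.06,0,0],"rot":[0,0,0],"gripper":6.2}

```text
time_s: 16.45
eef_pos: [654.0, 27.8, 72.8]
ee_rot: [0.0, -0.045, 0.999, -0.0]
force: [0.1, -0.0, -1.7]
grip_width: 0.747
grip_force: 22.7
```

>>> step_arm:
  plan:
    - {"offset":[-0.04,0,0],"rot":[0,0,0],"gripper":6.2}
    - {"offset":[-0.06,0,0],"rot":[0,0,0],"gripper":6.2}

```text
time_s: 16.65
eef_pos: [654.6, 27.8, 72.8]
ee_rot: [0.0, -0.045, 0.999, -0.0]
force: [-0.8, -0.6, -1.8]
grip_width: 0.744
grip_force: 22.7
```

>>> step_arm:
  plan:
    - {"offset":[-0.02,0,0],"rot":[0,0,0],"gripper":6.2}
    - {"offset":[-0.04,0,0.02],"rot":[0,0,0],"gripper":6.2}

```text
time_s: 16.85
eef_pos: [655.0, 27.9, 72.6]
ee_rot: [0.0, -0.045, 0.999, -0.0]
force: [-0.8, 0.8, -1.1]
grip_width: 0.741
grip_force: 22.7
```

>>> step_arm:
  plan:
    - {"offset":[-0.02,0,0],"rot":[0,0,0],"gripper":6.2}
    - {"offset":[-0.04,0,0.02],"rot":[0,0,0],"gripper":6.2}

```text
time_s: 17.05
eef_pos: [655.4, 27.9, 72.3]
ee_rot: [0.0, -0.045, 0.999, 0.0]
force: [-0.9, 0.4, -2.3]
grip_width: 0.746
grip_force: 22.7
```

>>> step_arm:
  plan:
    - {"offset":[-0.02,0,0],"rot":[0,0,0],"gripper":6.2}
    - {"offset":[-0.04,0,0.02],"rot":[0,0,0],"gripper":6.2}

```text
time_s: 17.25
eef_pos: [655.8, 28.0, 72.2]
ee_rot: [0.0, -0.045, 0.999, 0.0]
force: [0.0, -0.4, -1.3]
grip_width: 0.746
grip_force: 22.7
```

>>> step_arm:
  plan:
    - {"offset":[-0.03,0,0],"rot":[0,0,0],"gripper":6.2}
    - {"offset":[-0.05,0,0],"rot":[0,0,0],"gripper":6.2}

```text
time_s: 17.45
eef_pos: [656.3, 28.0, 72.1]
ee_rot: [-0.0, -0.045, 0.999, 0.0]
force: [-0.2, 0.2, -1.3]
grip_width: 0.745
grip_force: 22.7
```

>>> step_arm:
  plan:
    - {"offset":[-0.03,0,0],"rot":[0,0,0],"gripper":6.2}
    - {"offset":[-0.05,0,0],"rot":[0,0,0],"gripper":6.2}

```text
time_s: 17.65
eef_pos: [656.6, 28.0, 72.1]
ee_rot: [-0.0, -0.045, 0.999, -0.0]
force: [-2.5, -0.5, -0.7]
grip_width: 0.748
grip_force: 22.7
```

>>> step_arm:
  plan:
    - {"offset":[-0.03,0,0],"rot":[0,0,0],"gripper":6.2}
    - {"offset":[-0.05,0,0],"rot":[0,0,0],"gripper":6.2}

```text
time_s: 17.85
eef_pos: [656.7, 28.0, 72.1]
ee_rot: [-0.001, -0.045, 0.999, -0.0]
force: [-6.3, -1.4, 2.5]
grip_width: 0.743
grip_force: 23.0
```

>>> step_arm:
  plan:
    - {"offset":[-0.03,0,0],"rot":[0,0,0],"gripper":6.2}
    - {"offset":[-0.05,0,0],"rot":[0,0,0],"gripper":6.2}

```text
time_s: 18.05
eef_pos: [656.8, 28.0, 72.1]
ee_rot: [-0.002, -0.045, 0.999, -0.0]
force: [-9.7, -1.5, 4.0]
grip_width: 0.744
grip_force: 23.3
```

>>> step_arm:
  plan:
    - {"offset":[0.04,0,0],"rot":[0,0,0],"gripper":6.2}
    - {"offset":[0.08,0,0],"rot":[0,0,0],"gripper":6.2}
    - {"offset":[0.08,0,0],"rot":[0,0,0],"gripper":6.2}

```text
time_s: 18.35
eef_pos: [656.7, 28.0, 72.1]
ee_rot: [-0.0, -0.045, 0.999, -0.0]
force: [-5.0, -1.7, 0.8]
grip_width: 0.745
grip_force: 22.9
```

>>> step_arm:
  plan:
    - {"offset":[0,0,0],"rot":[0,0,0],"gripper":8.4}
    - {"offset":[0,0,0],"rot":[0,0,0],"gripper":8.4}
    - {"offset":[0,0,0],"rot":[0,0,0],"gripper":8.4}
    - {"offset":[0,0,0],"rot":[0,0,0],"gripper":8.4}
    - {"offset":[0,0,-2],"rot":[0,0,0],"gripper":8.4}
    - {"offset":[0,0,-5],"rot":[0,0,0],"gripper":8.4}
    - {"offset":[0,0,-9],"rot":[0,0,0],"gripper":8.4}
    - {"offset":[25,0,-12],"rot":[0,0,0],"gripper":8.4}
    - {"offset":[25,0,-12],"rot":[0,0,0],"gripper":8.4}
    - {"offset":[25,0,-12],"rot":[0,0,0],"gripper":8.4}
    - {"offset":[25,0,-12],"rot":[0,0,0],"gripper":8.4}
    - {"offset":[25,0,-12],"rot":[0,0,0],"gripper":8.4}

```text
time_s: 19.55
eef_pos: [407.8, 5.9, 192.2]
ee_rot: [0.0, -0.045, 0.999, -0.0]
force: [0.7, -0.2, 1.4]
grip_width: 0.985
grip_force: 0.0
```

Run:
```python
from m import *
c=cam("top"); P=cloud(c); r,n=rect(c,P,(185,164,360,200),22,11,24); print(r,n)
s,n=rect(c,P,(230,170,330,230),28,0,0,1); print(s,n); print(sense()["eef_pos"])
# back long edge of the rule away from sleeve/stand
a=cv2.resize(c["color"][130:230,190:370],None,fx=4.4,fy=4.4,interpolation=cv2.INTER_CUBIC); save("crop6.png",cv2.convertScaleAbs(a,alpha=1.6))
```

```text
((701.086181640625, 31.291336059570312), (57.19947052001953, 320.29632568359375), 4.98712158203125) 2267
((654.6788940429688, 28.001453399658203), (38.47962951660156, 61.45161056518555), 5.108004570007324) 537
[400.56219332   7.05997561 191.06718828]
```

View pics/crop6.png

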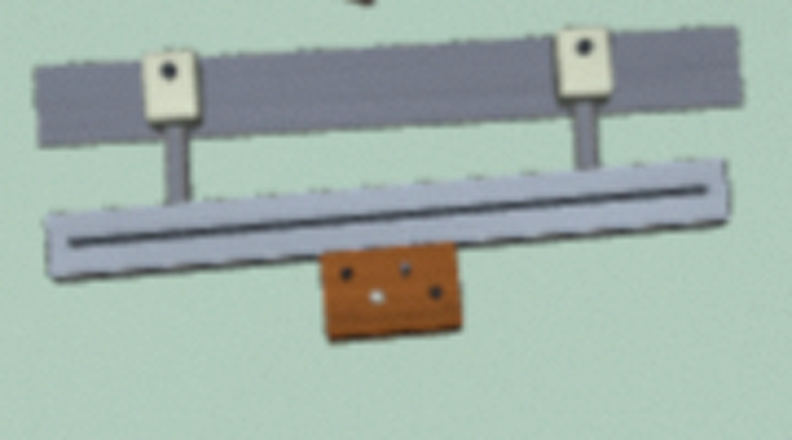

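The stand is flush against the rule at crop (390,250), between the stops, and the rule touches both sleeves at (178,203) and (587,168). Handing in.

```bash
python3 -c "
from rig import *
print(finish_job())"
```

```text
the job is handed in; nothing more can be done
None
```

I handed the job in after about 20 s of robot time: the straightedge bears on both stops and the bur stand sits flush behind it between them, but the hand-in returned no verdict, and the force on each stop (roughly 4–8 N) is estimated from wrist force rather than measured.

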